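Crank the camera test stand level

TASK

The camera on the test stand has to be raised until its lens is level with the collimator lens that faces it. Fetch the loose hand crank, drop it over the hidden hexagonal drive stub down in the stand's round shroud, finding by feel the angle at which it goes fully home, then wind it clockwise (seen from above) until the two lenses are at the same height. Leave the crank seated in the shroud, do not touch the camera or the collimator, and leave the other things on the table where they are.

Things in the scene. Friction and masses are not known exactly. Their poses are not given: they have to be found in the camera images.
- crank_boss (a point): Loose steel hand crank, about 0.42 kg. Point: centre of the square grip boss on top of its axis, 28 x 28 mm, 36 mm tall, to be gripped from above by either pair of flats. z up along the axis, x along the crank arm towards the handle; flats face x and y. The flat arm lies 18 to 30 mm below the point, 26 mm wide, from 19 mm behind the axis to 99 mm in front.
- crank_mouth (a point): Centre of the lower end of the crank's shank (on the crank's axis, 94 mm below the boss point, same axes); at the start it stands on the table on this end. The shank is a six-sided tube 64 mm long below the arm, 41 mm over its outer corners, with a hexagonal socket open below, 25.5 mm across flats, 48 mm deep, two of whose corners lie along the arm (x).
- crank_handle (a point): Centre of the crank's upright round black plastic handle, 22 mm in diameter, 55 mm tall, fixed upright on the arm 85 mm from the crank's axis; same axes as crank_boss. It reaches 27.5 mm above and below the point.
- drive (a point): Centre of the open mouth of the dark round steel shroud on the stand's low grey gearbox, on the vertical drive axis, at the rim (90 mm above the table). Shroud 60 mm outside, 50 mm inside, 45 mm tall; gearbox 100 x 110 mm, 45 mm tall. z up; the camera stands along -y, its near side 245 mm from the axis. Crank fully home: boss point 51 mm above this point.
- stub (a point): Top of the hidden drive stub in the shroud, 4 mm below the rim: a round nose (24.6 mm, tapering to 12) over a steel hexagon 24 mm across flats, whose top edge is 15 mm below the rim. Hexagon angle unknown, new each time (these axes are the stand's). The crank's lower end rests on that edge until within about 6 degrees of matching, then drops 28 mm to a flange 43 mm below the rim.
- stand: The camera test stand, fixed; origin on the drive axis at table height, z up, same axes as drive. The stub takes about 0.3 N m to turn (4 N at the crank handle), ignores light rubbing and stays where left. It starts at its lower stop: turns only clockwise from above, raising the camera 40 mm per full turn; turned back it lowers it. The upper stop is far beyond what is needed.
- camera_lens (a point): Centre of the front glass of the camera on the stand's lift (lens 58 mm in diameter, camera 125 mm wide, black with a bright metal top plate), 125 mm above the table at the start. The lens looks along the stand's -y.
- collimator_lens (a point): Centre of the front glass of the collimator, a white tube 54 mm in diameter with a black rim, clamped 22 to 48 mm higher than the camera lens is at the start, facing it from about 100 mm away. Its height is the one to match.
- loose_lens: Bystander: a black camera lens standing on the table, 68 mm in diameter, 78 mm tall; origin at the centre of its underside
- old_camera: Bystander: a second-hand camera standing on the table, 130 mm wide (y), 85 mm tall; origin at the centre of its underside
- screwdriver: Bystander: a screwdriver lying on the table; origin under its middle
- carriage: The stand's lift carriage with the camera fixed on it; origin beside the camera at lens height. Not to be touched
- collimator: The collimator with its clamp; origin beside its tube at the tube's height. Not to be touched
Things that resemble listed ones, but are neither listed nor needed, are in the scene too. Of the things like the part that bears crank_boss, leave any that is orange; of the rest the smaller one is meant.

How it is judged:
By the outcome, as a careful person would: the job done as asked, in the order asked, and still so for the second after the job is handed in, with the robot touching nothing.
It also fails if it takes over 72 s, if anything falls off the work surface, if the arm or the gripper's body presses on something with over 40 N, if the wrist force passes 120 N, or if a joint passes its speed limit or range.

ROBOT

A 6-joint arm with a two-finger parallel gripper is mounted at the origin on the work surface. World frame = base frame: x ahead of the robot, y to its left, z up, the work surface at z = 0. Lengths are in mm, angles in rad, forces in N, time in s.
With the tool pointing down it reaches from about 275 to 750 mm from the base axis. Payload 10.2 kg.
Tool frame: the origin (TCP) lies midway between the tips of the shut fingers; the grasp point (between the pads) lies grip_depth behind it (grip_depth is the distance from the TCP to the grasp point, in mm); z points along the fingers, y is the line along which they close (so a half turn about z gives the same grasp; the last joint's range is limited). The gripper opens to 85 mm and grips with 20 to 120 N. Pads are 22 mm wide; open, the fingers measure 114 mm over their backs; the gripper's body (76 mm by 85 mm) begins 54 mm behind the grasp point. The pads swing forward as they close: fully open they stand 13 mm farther back than shut.
Start: joints at [1.097, 0.313, 1.498, -0, 1.331, -0.223], TCP at [130.307, 508.578, 231.294] pointing down, gripper open.
Joint ranges: [-2.94, 2.94], [-0.97, 2.17], [0.19, 2.56], [-1.23, 4.37], [0.02, 3.11], [-2.88, 2.88]. Speed limits (rad/s): [2.39, 2.39, 3.01, 3.14, 3.14, 3.14].

INTERFACE

Orientations are given as a unit quaternion [w, x, y, z].
In Python, from rig import * gives the robot as it stands.
- The arm moves only by the tool servo_tool, never from a script. Its argument "commands" is a list of rows, each a list of 3 entries, a list of its own where there are three numbers: the gripper command: -1 is fully open, 1 is shut, values between are in proportion, then the shift along the tool's x, y, z in m, then the turn, a rotation vector about the tool's x, y, z in units of 6 degrees (1.0 is 6 degrees). In form: [[grip, [dx, dy, dz], [ax, ay, az]], ...]. A call has 1 to 10 rows; each row shifts and turns the commanded pose from where the row before left it, along the tool's axes as they then stand; what a row does not reach is not made up. A row lasts 1/12 s, in which the tool goes at most 41.7 mm and 7.16 degrees, less where a joint would pass 70% of its speed; a pose out of reach is approached as far as the arm can. A call is refused whole if a number of a shift passes 0.0417 or a number of a turn 1, either way. A call with a gripper value outside its range is refused whole. The fingers move at their own pace and stop on an object; "squeeze" is the grip in N (left out, the last holds). Time passes only in rows, so rows that do not move let the fingers close. It gives the time, the measured TCP pose, the force, the opening and the grip force at its end, in the units of the state.
- sense(): the state, without advancing time (a new reading comes with each control period).
- capture(name): name is "scene" or "top" or "wrist"; returns a dict with "pixels" (400x640x3 uint8, red, green, blue), "z_map" (400x640 float32, mm along the optical axis (not along the pixel's ray), 0 where there is no reading), "fx", "fy", "cx", "cy" (pixels), "rvec" (rotation vector, rad) and "tvec" (3), from world to camera coordinates, as OpenCV has them; the wrist camera has in their place "T_tool_cam" (4x4, takes a point from camera to tool coordinates, whose origin is the TCP and whose axes are the flange's). Camera axes: x right, y down, z forward; pixel columns grow to the right and rows downward; lengths in mm; the calibration is good to about 2 mm. A picture is of the moment at which its call begins: read the wrist's pose just before it.
- finish_job(): hands the job in; it is judged then, once.
The state is a dict: "time_s": time; "joints": joint angles; "dq": joint speeds; "tau": joint torques, N m; "eef_pos": TCP position; "ee_rot": TCP orientation; "force": force on the tool from outside, world axes, zero at the start; "wrist_torque": the same for the moment, N m; "grip_width": opening from 0.0 (shut) to 1.0 (fully open); "grip_force": force on a finger pad.
Only numpy, scipy, OpenCV 4.12 (cv2) and the standard library are available. Lean on these libraries where they do the work, as an engineer would, in place of code of your own. Each camera call takes 0.05 s, during which the arm holds its last target. There are 200 camera calls.

## Working session

There is one attempt and no reset: what is moved stays moved. The work goes in short steps, Python scripts to look and compute and a tool call to move; the robot and the scene stay as the last step left them, time stands still between calls to the robot, and variables do not carry over. Pictures are saved under pics/ and viewed, at most 10 in all, crops included, and the job is handed in when it is done.

Besides the shell and the picture viewer there is one more tool, called as name(argument=value, ...), one argument or row to a line, values as JSON. servo_tool: Moves the arm, as the interface text tells. Its arguments: {"type":"object","properties":{"commands":{"type":"array"},"squeeze":{"type":"number"}},"required":["commands"]}

```bash
mkdir -p pics; ls; cat > h.py <<'E'
from rig import *
import numpy as np, cv2
def save(c,n): cv2.imwrite('pics/'+n+'.png',cv2.cvtColor(c['pixels'],cv2.COLOR_RGB2BGR))
def cloud(c):
    z=c['z_map'];v,u=np.mgrid[:400,:640]
    P=np.stack([(u-c['cx'])/c['fx']*z,(v-c['cy'])/c['fy']*z,z],-1)
    R=cv2.Rodrigues(np.array(c['rvec'],float))[0]
    W=(P-np.array(c['tvec']).ravel())@R
    W[z<=0]=np.nan
    return W
E
python3 - <<'E'
from h import *
for n in('scene','top'):
    c=capture(n);save(c,n);np.save(n+'.npy',cloud(c))
    print(c['fx'],c['rvec'],c['tvec'])
s=sense();print(s)
E
```

```text
pics
379.84281006681283 [ 2.31910898  0.75688854 -0.27957498] [-460.17501616 -163.12325909 1426.86098746]
459.1968006216933 [ 2.16349873 -2.1848882   0.10583661] [  42.88039856  559.21520751 1368.24935823]
{'time_s': 0.1, 'joints': array([ 1.09660067e+00,  3.13435310e-01,  1.49834880e+00, -1.44499606e-05,
        1.33100452e+00, -2.23392046e-01]), 'dq': array([-0.00060308, -0.00223066, -0.0022844 ,  0.00061276, -0.00048596,
        0.00177404]), 'tau': array([ 3.30150069e-03, -4.12897325e+01, -2.60143948e+01, -1.17066593e-04,
        3.03005254e-03,  1.02427285e-05]), 'eef_pos': array([130.20133155, 508.36548028, 230.77582233]), 'ee_rot': array([-1.97776501e-04,  1.25071664e-01,  9.92147530e-01, -5.64379036e-04]), 'force': array([0.07568906, 0.02330125, 0.22838187]), 'wrist_torque': array([ 0.02913889,  0.01059309, -0.01920905]), 'grip_force': 0.0, 'grip_width': 0.9976661067500905}
```

View pics/scene.png

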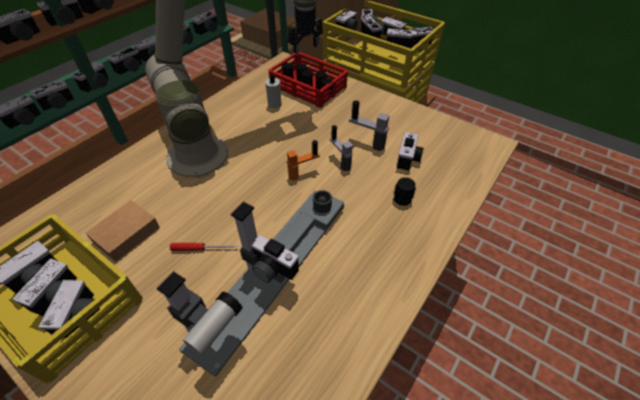

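View pics/top.png

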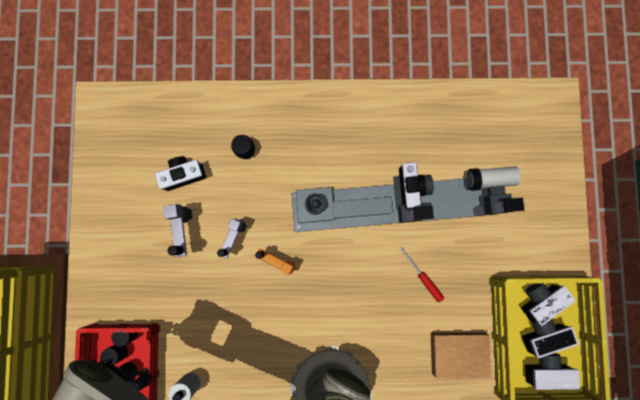

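Candidates for the crank (top image): large grey at (177,228), small grey at (232,238), orange at (275,262). The orange one is excluded and the smaller of the two greys is meant, so it is the one at (232,238), with its boss near (238,226) and its handle near (224,252). The drive shroud is at (317,203), the camera at (412,185) and the collimator at (495,178).

```bash
python3 - <<'E'
from h import *
a=cv2.imread('pics/top.png');b=cv2.imread('pics/scene.png')
f=lambda i,x,y,w,h,k:cv2.resize(i[y:y+h,x:x+w],None,fx=k,fy=k,interpolation=cv2.INTER_CUBIC)
A=f(a,205,205,60,60,6);B=f(b,305,120,60,60,6);C=f(a,290,180,60,45,6)
B2=f(b,300,180,60,45,6)
cv2.imwrite('pics/crop.png',np.vstack([np.hstack([A,B]),np.hstack([C,B2])])[:600])
W=np.load('top.npy');S=np.load('scene.npy')
# crank
def show(name,M):
    print(name,len(M),np.round(np.median(M,0),1),np.round(M.min(0),1),np.round(M.max(0),1))
print('tbl',W[300,250],S[300,300])
for nm,X in(('top',W),('scene',S)):
    r=X[205:262,212:250] if nm=='top' else X[118:180,326:358]
    P=r.reshape(-1,3);P=P[np.isfinite(P).all(1)]
    show(nm+' crank>40',P[P[:,2]>40])
    P1=P[P[:,2]>85]
    show(nm+' >85',P1)
    for q in P1[np.argsort(P1[:,1])][::max(1,len(P1)//14)]:print(np.round(q,0))
r=W[180:226,294:342].reshape(-1,3);r=r[np.isfinite(r).all(1)]
q=r[(r[:,2]>82)&(r[:,2]<98)];print('rim',len(q),np.median(q[:,2]),cv2.minEnclosingCircle(q[:,:2].astype(np.float32)))
g=r[(r[:,2]>35)&(r[:,2]<55)];print('gearbox',len(g),cv2.minAreaRect(g[:,:2].astype(np.float32)))
E
```

```text
tbl [259.00048264 244.35433486  -4.67999572] [ 671.58605408 -233.15803766   -3.47653861]
top crank>40 447 [455.  286.7  79.1] [391.6 255.   43.3] [504.5 317.3 136. ]
top >85 181 [477.  280.3 112.9] [398.1 257.1  85.1] [502.5 317.3 136. ]
[491. 257. 111.]
[481. 261.  86.]
[488. 265. 114.]
[469. 266. 105.]
[485. 270. 116.]
[482. 273. 118.]
[494. 276. 115.]
[480. 279. 112.]
[488. 282. 112.]
[480. 287. 104.]
[409. 297.  92.]
[401. 299.  95.]
[398. 301.  99.]
[404. 306. 129.]
[416. 312. 131.]
[405. 317. 130.]
scene crank>40 440 [459.1 280.5  86.8] [391.7 253.1  40.5] [504.4 430.3 134.4]
scene >85 228 [428.2 296.2 104.1] [397.6 255.3  85.2] [501.5 430.3 134.4]
[493. 255. 111.]
[483. 260.  98.]
[492. 263. 110.]
[494. 266. 104.]
[499. 271. 104.]
[499. 277. 113.]
[497. 283.  85.]
[407. 296.  99.]
[402. 298.  96.]
[412. 300. 117.]
[415. 304.  89.]
[414. 310. 103.]
[416. 415.  88.]
[436. 418.  90.]
[430. 427.  96.]
rim 136 88.69852584804954 ((545.900634765625, 43.650421142578125), 29.697547912597656)
gearbox 1136 ((547.1488647460938, 32.255611419677734), (100.19966888427734, 133.10488891601562), 4.430713176727295)
```

View pics/crop.png

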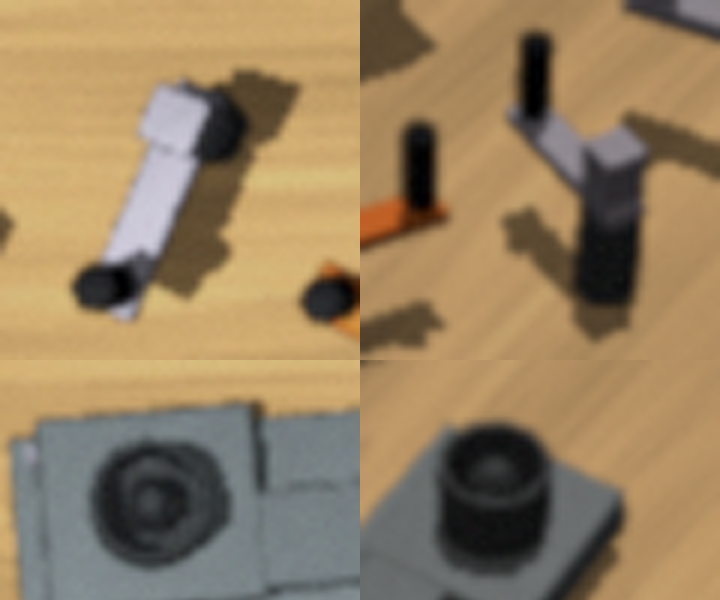

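The crop shows the small grey crank with its square boss up at about (235,225) in the top image, its black handle at (222,252), and the shroud with its stub nose visible inside. The heights fit: boss top 112 mm, handle top 131 mm, rim 89 mm, and boss to handle 87 mm against 85 mm given.

```bash
python3 - <<'E'
from h import *
import rig
try: print('gd',rig.grip_depth)
except Exception as e: print([n for n in dir(rig) if n[0]!='_'])
c=capture('wrist');print(np.round(c['T_tool_cam'],3),c['fx'])
for n,box in(('top',(205,262,212,250)),('scene',(118,180,326,358))):
    W=np.load(n+'.npy');r=W[box[0]:box[1],box[2]:box[3]].reshape(-1,3)
    r=r[np.isfinite(r).all(1)];near=np.hypot(r[:,0]-487,r[:,1]-270)<30
    b=r[near&(r[:,2]>106)&(r[:,2]<119)];print(n,'boss',len(b),b.mean(0),cv2.minAreaRect(b[:,:2].astype(np.float32)))
    hd=r[(np.hypot(r[:,0]-408,r[:,1]-306)<25)&(r[:,2]>124)];print('handle',len(hd),hd.mean(0))
    ar=r[(r[:,2]>70)&(r[:,2]<82)&(r[:,1]<330)];v=cv2.fitLine(ar[:,:2].astype(np.float32),cv2.DIST_HUBER,0,.01,.01).ravel();print('arm',np.degrees(np.arctan2(v[1],v[0])),v)
# stand: long direction, lens
W=np.load('top.npy')
for nm,(r0,r1,c0,c1) in dict(camtop=(160,212,398,438),coll=(160,192,462,524)).items():
    r=W[r0:r1,c0:c1].reshape(-1,3);r=r[np.isfinite(r).all(1)&(r[:,2]>100)];print(nm,len(r),r.min(0),r.max(0),np.percentile(r[:,2],[50,90,95]))
E
```

```text
gd 18.700000000000003
[[-0.00000e+00 -9.47000e-01 -3.21000e-01  8.26520e+01]
 [ 1.00000e+00  0.00000e+00 -1.00000e-03 -1.18000e-01]
 [ 1.00000e-03 -3.21000e-01  9.47000e-01 -1.42653e+02]
 [ 0.00000e+00  0.00000e+00  0.00000e+00  1.00000e+00]] 303.6530853827116
top boss 93 [485.3672237  273.85443737 112.03359914] ((485.4654846191406, 274.4705505371094), (27.656335830688477, 27.883474349975586), 65.1624755859375)
handle 46 [406.99432436 306.79515179 130.40817429]
arm -19.142797 [ 9.4470423e-01 -3.2792366e-01  4.4276660e+02  2.8944147e+02]
scene boss 55 [485.45777515 271.79633388 112.1529344 ] ((483.0853576660156, 273.7860107421875), (29.924747467041016, 30.07127571105957), 71.72349548339844)
handle 26 [407.10079031 303.53716779 130.36472377]
arm -21.923954 [ 9.2768019e-01 -3.7337568e-01  4.4212912e+02  2.8389868e+02]
camtop 1288 [ 506.44382613 -287.15555458  100.03545308] [ 650.95130963 -197.25919287  266.79793359] [158.16741156 223.30577559 261.877224  ]
coll 1132 [ 565.43736748 -513.76985675  135.13758693] [ 636.50959205 -380.61658931  194.89354319] [182.23847035 188.89026825 190.42880927]
```

servo_tool(
  commands=[
    [-1,[-0.0365,-0.0127,0],[0,0,0]],
    [-1,[-0.0365,-0.0127,0],[0,0,0]],
    [-1,[-0.0365,-0.0127,0],[0,0,0]],
    [-1,[-0.0365,-0.0127,0],[0,0,0]],
    [-1,[-0.0365,-0.0127,0],[0,0,0]],
    [-1,[-0.0365,-0.0127,0],[0,0,0]],
    [-1,[-0.0365,-0.0127,0],[0,0,0]],
    [-1,[-0.0365,-0.0127,0],[0,0,0]],
    [-1,[-0.0365,-0.0127,0],[0,0,0]],
    [-1,[-0.0365,-0.0127,0],[0,0,0]],
  ],
)

```text
time_s: 0.98
eef_pos: [453.7, 293.5, 231.2]
ee_rot: [-0.0, 0.125, 0.992, -0.0]
force: [0.4, 0.1, -0.4]
grip_width: 0.998
grip_force: 0.0
```

servo_tool(
  commands=[
    [-1,[-0.0365,-0.0127,0],[0,0,0]],
    [-1,[0,0,0],[0,0,0.7]],
    [-1,[0,0,0],[0,0,0.7]],
    [-1,[0,0,0],[0,0,0]],
    [-1,[0,0,0],[0,0,0]],
  ],
)

```text
time_s: 1.4
eef_pos: [484.4, 273.6, 231.1]
ee_rot: [-0.0, 0.196, 0.981, -0.0]
force: [0.5, -0.4, -0.5]
grip_width: 1.001
grip_force: 0.0
```

```bash
cat >> h.py <<'E'
from scipy.spatial.transform import Rotation as Ro
def tool(s=None):
    s=s or sense();q=s['ee_rot'];return Ro.from_quat([q[1],q[2],q[3],q[0]]).as_matrix(),np.array(s['eef_pos'])
def wcloud(name):
    R,p=tool();c=capture('wrist');save(c,name)
    z=c['z_map'];v,u=np.mgrid[:400,:640]
    P=np.stack([(u-c['cx'])/c['fx']*z,(v-c['cy'])/c['fy']*z,z],-1)
    T=np.array(c['T_tool_cam']);L=P@T[:3,:3].T+T[:3,3];L[z<=0]=np.nan
    return L@R.T+p,L,R,p
def st():
    s=sense();R,p=tool(s)
    print('t',round(s['time_s'],2),'p',np.round(p,1),'xyaw',round(np.degrees(np.arctan2(R[1,0],R[0,0])),2),'zt',np.round(R[:,2],3),'F',np.round(s['force'],1),'M',np.round(s['wrist_torque'],2),'gw',round(s['grip_width'],3),'gf',round(s['grip_force'],1),'q',np.round(s['joints'],2))
E
python3 - <<'E'
from h import *
st()
W,L,R,p=wcloud('w1')
r=W.reshape(-1,3);r=r[np.isfinite(r).all(1)]
near=np.hypot(r[:,0]-485,r[:,1]-273)<28
b=r[near&(r[:,2]>106)&(r[:,2]<119)];print('boss',len(b),b.mean(0),cv2.minAreaRect(b[:,:2].astype(np.float32)))
h=r[(np.hypot(r[:,0]-407,r[:,1]-305)<25)&(r[:,2]>125)];print('handle',len(h),h.mean(0),cv2.minEnclosingCircle(h[:,:2].astype(np.float32)) if len(h) else 0)
E
```

```text
t 1.4 p [484.4 273.6 231.1] xyaw 157.35 zt [-0. -0. -1.] F [ 0.5 -0.4 -0.5] M [0.   0.02 0.01] gw 1.001 gf 0.0 q [ 0.3   0.38  1.4   0.    1.36 -0.87]
boss 917 [482.75378121 274.94460723 111.72606618] ((483.5605773925781, 274.7951354980469), (27.48293113708496, 27.236122131347656), 66.94692993164062)
handle 661 [405.52131203 307.01722235 130.44719201] ((405.7294616699219, 307.0765380859375), 10.825675010681152)
```

servo_tool(
  commands=[
    [-1,[0.0008,0.0008,0.03],[0,0,0]],
    [-1,[0,0,0.04],[0,0,0]],
    [-1,[0,0,0.04],[0,0,0]],
    [-1,[0,0,0.03],[0,0,0]],
    [-1,[0,0,0.013],[0,0,0]],
    [0.3,[0,0,0],[0,0,0]],
    [1,[0,0,0],[0,0,0]],
    [1,[0,0,0],[0,0,0]],
    [1,[0,0,0],[0,0,0]],
    [1,[0,0,0],[0,0,0]],
  ],
  squeeze=70,
)

```text
time_s: 2.28
eef_pos: [484.8, 274.9, 79.8]
ee_rot: [0.001, 0.197, 0.98, 0.001]
force: [0.8, -0.8, 2.7]
grip_width: 0.313
grip_force: 69.1
```

servo_tool(
  commands=[
    [1,[0,0,0],[0,0,0]],
    [1,[0,0,0],[0,0,0]],
    [1,[0,0,0],[0,0,0]],
  ],
)

```text
time_s: 2.53
eef_pos: [484.9, 274.9, 79.8]
ee_rot: [0.001, 0.197, 0.98, 0.001]
force: [0.0, -0.9, 6.0]
grip_width: 0.317
grip_force: 69.8
```

```bash
python3 -c "
from h import *
st()"
```

```text
t 2.53 p [484.9 274.9  79.8] xyaw 157.25 zt [ 0.003  0.001 -1.   ] F [ 0.  -0.9  6. ] M [-0.08  0.16  0.03] gw 0.317 gf 69.8 q [ 0.31  0.54  1.58 -0.    1.01 -0.87]
```

servo_tool(
  commands=[
    [1,[0,0,-0.015],[0,0,0]],
    [1,[0,0,-0.035],[0,0,0]],
    [1,[0,0,-0.04],[0,0,0]],
    [1,[0,0,-0.04],[0,0,0]],
    [1,[-0.015,-0.0195,0],[0,0,0]],
    [1,[-0.0208,-0.0271,0],[0,0,0]],
    [1,[-0.0208,-0.0271,0],[0,0,0]],
    [1,[-0.0208,-0.0271,0],[0,0,0]],
    [1,[-0.0208,-0.0271,0],[0,0,0]],
    [1,[-0.0208,-0.0271,0],[0,0,0]],
  ],
)

```text
time_s: 3.37
eef_pos: [533.8, 84.1, 208.4]
ee_rot: [-0.0, 0.197, 0.98, -0.0]
force: [-0.0, 0.1, -3.7]
grip_width: 0.321
grip_force: 70.1
```

servo_tool(
  commands=[
    [1,[-0.016,-0.021,0],[0,0,0]],
    [1,[-0.0104,-0.0139,0],[0,0,0]],
    [1,[0,0,0],[0,0,0]],
    [1,[0,0,0],[0,0,0]],
  ],
)

```text
time_s: 3.7
eef_pos: [544.6, 42.7, 208.2]
ee_rot: [-0.0, 0.198, 0.98, 0.0]
force: [0.2, 0.8, -4.9]
grip_width: 0.315
grip_force: 70.2
```

```bash
python3 - <<'E'
from h import *
st()
for n in('top','scene'):
    c=capture(n);save(c,n+'2');W=cloud(c);np.save(n+'2.npy',W)
    r=W.reshape(-1,3);r=r[np.isfinite(r).all(1)]
    q=r[(np.hypot(r[:,0]-546,r[:,1]-43)<45)]
    print(n,'by z',np.histogram(q[:,2],bins=[0,40,60,80,95,110,125,150,175,200,220,240,260])[0])
    k=q[(q[:,2]>118)&(q[:,2]<190)]
    if len(k):print('shank',len(k),k.mean(0),k.min(0),k.max(0))
    hd=r[(np.hypot(r[:,0]-467,r[:,1]-76)<30)&(r[:,2]>205)&(r[:,2]<275)];
    if len(hd):print('handle',len(hd),np.median(hd,0),hd.min(0),hd.max(0))
S=np.load('scene.npy')[180:226,300:345].reshape(-1,3);S=S[np.isfinite(S).all(1)]
q=S[(S[:,2]>85)&(S[:,2]<95)];print('scene rim',len(q),cv2.minEnclosingCircle(q[:,:2].astype(np.float32)))
W,L,R,p=wcloud('w2')
E
```

```text
t 3.7 p [544.6  42.7 208.2] xyaw 157.15 zt [-0.001  0.    -1.   ] F [ 0.2  0.8 -4.9] M [-0.   -0.04  0.  ] gw 0.315 gf 70.2 q [-0.14  0.38  1.47  0.    1.3  -1.31]
top by z [  4 118   3  17   0   0   0   0   2  59   0   0]
handle 5 [492.44841169  67.61686512 207.82603986] [489.81120579  65.05317376 205.13946232] [495.30740973  75.56213606 207.95178519]
scene by z [  4 262 154 151   0   0  59  83  90  68 109 125]
shank 192 [550.6349048   31.96374802 160.59735952] [527.7308943   20.46395787 129.26434064] [563.07718281  54.14680522 189.91642241]
handle 56 [466.52139916  69.51606364 253.99955057] [454.3971487   63.03895609 205.33735435] [481.65381518  85.89585575 263.38118313]
scene rim 117 ((545.0736083984375, 42.40166091918945), 30.80153465270996)
```

View pics/w2.png

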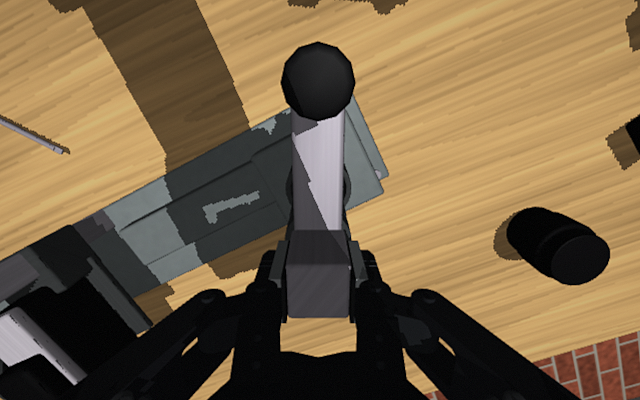

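The wrist picture shows the crank held squarely: boss between the pads at (318,280), handle top at (318,80), shroud rim showing behind the arm at (290,188) and (350,188).

```bash
python3 - <<'E'
from h import *
W,L,R,p=wcloud('w3')
l=L.reshape(-1,3);w=W.reshape(-1,3)
h=l[(np.abs(l[:,0]-85)<20)&(np.abs(l[:,1])<20)&(l[:,2]<-40)&(l[:,2]>-65)]
print('handle tool',len(h),np.round(np.median(h,0),2),cv2.minEnclosingCircle(h[:,:2].astype(np.float32)))
b=l[(np.abs(l[:,0])<22)&(np.abs(l[:,1])<13)&(l[:,2]<-10)&(l[:,2]>-45)]
zs=np.round(np.percentile(b[:,2],[5,50,95]),1);print('boss',len(b),b.min(0),b.max(0),zs)
# shroud rim
k=w[(np.hypot(w[:,0]-545,w[:,1]-43)<40)&(np.abs(w[:,2]-90)<4)]
print('rim pts',len(k))
if len(k)>5:
    from scipy.optimize import least_squares
    d=lambda c:np.clip(np.abs(np.hypot(k[:,0]-c[0],k[:,1]-c[1])-27.5)-2.5,0,None)
    print(least_squares(d,[545,43]).x, np.round(k[:,2].mean(),1))
E
```

```text
handle tool 4508 [ 85.57  -0.44 -50.99] ((85.19886016845703, -0.33725598454475403), 10.934633255004883)
boss 4577 [-13.97388566 -12.99585344 -36.43437094] [ 15.17240652  12.98520966 -10.02802606] [-32.9 -31.8 -14.5]
rim pts 358
[544.52053358  43.47710446] 89.6
```

servo_tool(
  commands=[
    [1,[-0.0006,0.0007,0.015],[0,0,0]],
    [1,[0,0,0.015],[0,0,0]],
    [1,[0,0,0.008],[0,0,0]],
    [1,[0,0,0.004],[0,0,0]],
    [1,[0,0,0.004],[0,0,0]],
    [1,[0,0,0.003],[0,0,0]],
    [1,[0,0,0.001],[0,0,0]],
    [1,[0,0,0],[0,0,0]],
  ],
)

```text
time_s: 4.57
eef_pos: [545.6, 43.7, 158.5]
ee_rot: [0.0, 0.197, 0.98, 0.0]
force: [0.1, -0.6, -4.0]
grip_width: 0.314
grip_force: 70.1
```

```bash
python3 -c "
from h import *
st()"
```

```text
t 4.57 p [545.6  43.7 158.5] xyaw 157.23 zt [ 0. -0. -1.] F [ 0.1 -0.6 -4. ] M [-0.06 -0.05  0.02] gw 0.314 gf 70.1 q [-0.13  0.43  1.53 -0.    1.18 -1.31]
```

Clear so far; now touching the edge.

servo_tool(
  commands=[
    [1,[0,0,0.001],[0,0,0]],
    [1,[0,0,0.001],[0,0,0]],
    [1,[0,0,0.001],[0,0,0]],
    [1,[0,0,0.001],[0,0,0]],
    [1,[0,0,0.001],[0,0,0]],
    [1,[0,0,0],[0,0,0]],
  ],
)

```text
time_s: 5.07
eef_pos: [545.6, 43.8, 153.4]
ee_rot: [0.0, 0.197, 0.98, 0.0]
force: [0.1, 1.0, -3.2]
grip_width: 0.315
grip_force: 70.3
```

```bash
python3 -c "
from h import *
st()"
```

```text
t 5.07 p [545.6  43.8 153.4] xyaw 157.22 zt [ 0.  0. -1.] F [ 0.1  1.  -3.2] M [ 0.21 -0.07 -0.04] gw 0.315 gf 70.3 q [-0.13  0.43  1.54  0.    1.17 -1.31]
```

servo_tool(
  commands=[
    [1,[0,0,0.001],[0,0,0]],
    [1,[0,0,0.001],[0,0,0]],
    [1,[0,0,0],[0,0,0]],
  ],
)

```text
time_s: 5.32
eef_pos: [545.7, 43.8, 151.7]
ee_rot: [0.0, 0.197, 0.98, 0.0]
force: [-0.2, 1.4, 1.5]
grip_width: 0.321
grip_force: 71.1
```

```bash
python3 -c "
from h import *
st()"
```

```text
t 5.32 p [545.7  43.8 151.7] xyaw 157.23 zt [ 0.001  0.    -1.   ] F [-0.2  1.4  1.5] M [ 0.35  0.09 -0.02] gw 0.321 gf 71.1 q [-0.13  0.43  1.54  0.    1.17 -1.31]
```

servo_tool(
  commands=[
    [1,[0,0,0.001],[0,0,0.5]],
    [1,[0,0,0],[0,0,0.5]],
    [1,[0,0,0],[0,0,0]],
  ],
)

```text
time_s: 5.57
eef_pos: [545.5, 43.7, 149.9]
ee_rot: [-0.0, 0.249, 0.968, -0.0]
force: [0.9, 0.9, -3.5]
grip_width: 0.32
grip_force: 70.2
```

servo_tool(
  commands=[
    [1,[0,0,0],[0,0,0.5]],
    [1,[0,0,0],[0,0,0.5]],
    [1,[0,0,0],[0,0,0]],
  ],
)

```text
time_s: 5.82
eef_pos: [545.3, 43.6, 149.8]
ee_rot: [-0.0, 0.299, 0.954, -0.0]
force: [0.5, -0.1, -4.0]
grip_width: 0.317
grip_force: 70.1
```

servo_tool(
  commands=[
    [1,[0,0,0],[0,0,0.5]],
    [1,[0,0,0],[0,0,0.5]],
    [1,[0,0,0],[0,0,0]],
  ],
)

```text
time_s: 6.07
eef_pos: [545.5, 43.7, 150.0]
ee_rot: [-0.0, 0.348, 0.938, -0.0]
force: [0.4, 1.3, -5.0]
grip_width: 0.316
grip_force: 70.1
```

```bash
python3 -c "
from h import *
st()"
```

```text
t 6.07 p [545.5  43.7 150. ] xyaw 139.27 zt [-0.  0. -1.] F [ 0.4  1.3 -5. ] M [ 0.2  -0.21 -0.02] gw 0.316 gf 70.1 q [-0.13  0.44  1.54  0.    1.16 -0.99]
```

servo_tool(
  commands=[
    [1,[0,0,0.001],[0,0,0]],
    [1,[0,0,0.001],[0,0,0]],
    [1,[0,0,0],[0,0,0]],
  ],
)

```text
time_s: 6.32
eef_pos: [545.5, 43.7, 148.0]
ee_rot: [-0.0, 0.348, 0.938, -0.0]
force: [1.9, 0.7, -4.7]
grip_width: 0.317
grip_force: 70.2
```

servo_tool(
  commands=[
    [1,[0,0,0.001],[0,0,0]],
    [1,[0,0,0.001],[0,0,0]],
    [1,[0,0,0],[0,0,0]],
  ],
)

```text
time_s: 6.57
eef_pos: [545.5, 43.7, 146.1]
ee_rot: [-0.0, 0.348, 0.937, 0.0]
force: [0.5, 1.0, -4.6]
grip_width: 0.318
grip_force: 70.2
```

```bash
python3 - <<'E'
from h import *
st()
W,L,R,p=wcloud('w4')
l=L.reshape(-1,3);w=W.reshape(-1,3)
h=l[(np.abs(l[:,0]-85)<20)&(np.abs(l[:,1])<20)&(l[:,2]<-40)&(l[:,2]>-65)]
print('handle tool',len(h),np.round(np.median(h,0),2))
k=w[(np.hypot(w[:,0]-545,w[:,1]-43)<33)&(np.abs(w[:,2]-90)<8)]
print('rim z',len(k),np.percentile(k[:,2],[5,50,95]) if len(k) else 0)
S=cloud(capture('top'))[160:212,398:438].reshape(-1,3);S=S[np.isfinite(S).all(1)&(S[:,2]>100)];A=np.load('top.npy')[160:212,398:438].reshape(-1,3);A=A[np.isfinite(A).all(1)&(A[:,2]>100)]
print(np.percentile(A[:,2],[30,40,50,60,70]),np.percentile(S[:,2],[30,40,50,60,70]))
E
```

```text
t 6.57 p [545.5  43.7 146.1] xyaw 139.26 zt [-0.  0. -1.] F [ 0.5  1.  -4.6] M [ 0.26 -0.31 -0.04] gw 0.318 gf 70.2 q [-0.13  0.44  1.55  0.    1.15 -0.99]
handle tool 4514 [ 85.35  -0.47 -50.98]
rim z 813 [85.1775951  89.68655896 90.89560178]
[151.52757062 155.59349023 158.16741156 160.14701649 165.53938177] [151.67502022 155.51623443 157.85063253 160.20017653 165.10692026]
```

servo_tool(
  commands=[
    [1,[0,0,0.002],[0,0,0]],
    [1,[0,0,0.003],[0,0,0]],
    [1,[0,0,0.003],[0,0,0]],
    [1,[0,0,0.003],[0,0,0]],
    [1,[0,0,0],[0,0,0]],
  ],
)

```text
time_s: 7.08
eef_pos: [545.5, 43.8, 134.6]
ee_rot: [-0.0, 0.348, 0.937, 0.0]
force: [2.3, 0.8, -5.0]
grip_width: 0.32
grip_force: 70.1
```

servo_tool(
  commands=[
    [1,[0,0,0.002],[0,0,0]],
    [1,[0,0,0.002],[0,0,0]],
    [1,[0,0,0.002],[0,0,0]],
    [1,[0,0,0.001],[0,0,0]],
    [1,[0,0,0],[0,0,0]],
  ],
)

```text
time_s: 7.5
eef_pos: [545.5, 43.7, 128.0]
ee_rot: [-0.0, 0.348, 0.937, 0.0]
force: [2.1, 1.9, -4.7]
grip_width: 0.314
grip_force: 70.0
```

```bash
python3 -c "
from h import *
st()"
```

```text
t 7.5 p [545.5  43.7 128. ] xyaw 139.23 zt [-0.  0. -1.] F [ 2.1  1.9 -4.7] M [ 0.28 -0.4  -0.01] gw 0.314 gf 70.0 q [-0.13  0.46  1.57  0.    1.11 -0.99]
```

servo_tool(
  commands=[
    [1,[0,0,0.001],[0,0,0]],
    [1,[0,0,0.001],[0,0,0]],
    [1,[0,0,0],[0,0,0]],
  ],
)

```text
time_s: 7.75
eef_pos: [545.7, 43.7, 126.8]
ee_rot: [0.0, 0.348, 0.937, 0.0]
force: [-1.3, 2.1, 2.4]
grip_width: 0.316
grip_force: 70.9
```

```bash
cat > lens.py <<'E'
from h import *
from scipy.optimize import least_squares
def cyl(P,R,x0):
    # axis: x = x0 + a*(y-ym), z = z0 + b*(y-ym)
    ym=P[:,1].mean()
    def f(c):
        dx=P[:,0]-c[0]-c[1]*(P[:,1]-ym);dz=P[:,2]-c[2]
        return np.hypot(dx/np.hypot(1,c[1]),dz)-R
    s=least_squares(f,x0,loss='soft_l1',f_scale=1);return np.round(s.x,3),ym,np.median(np.abs(s.fun)),len(P)
def tube(W):
    r=W.reshape(-1,3);r=r[np.isfinite(r).all(1)]
    P=r[(r[:,0]>560)&(r[:,0]<640)&(r[:,1]<-420)&(r[:,1]>-500)&(r[:,2]>150)&(r[:,2]<200)]
    return cyl(P,27.,[592,0.05,163])
E
python3 - <<'E'
from lens import *
st()
ws=[]
for n in('top','scene'):
    print(n,tube(np.load(n+'.npy')))
    c=capture(n);save(c,n+'3');W=cloud(c);print(n,tube(W))
    r=W.reshape(-1,3);r=r[np.isfinite(r).all(1)]
    for f in(lambda r:(r[:,2]>138)&(r[:,2]<175),):
        P=r[(r[:,0]>520)&(r[:,0]<640)&(r[:,1]<-180)&(r[:,1]>-300)&(r[:,2]>100)&(r[:,2]<290)]
        print(np.histogram(P[:,1],bins=np.arange(-300,-175,10)),[np.round(P[(P[:,1]>a)&(P[:,1]<a+10)&(P[:,0]>550)][:,2].max(initial=0),1) for a in range(-300,-180,10)])
E
```

```text
t 7.75 p [545.7  43.7 126.8] xyaw 139.23 zt [ 0.001 -0.    -1.   ] F [-1.3  2.1  2.4] M [0.3  0.02 0.01] gw 0.316 gf 70.9 q [-0.13  0.46  1.57 -0.    1.11 -0.99]
top (array([ 6.05073e+02, -1.13000e-01,  1.60690e+02]), np.float64(-458.5894187141691), np.float64(1.9014752816538962), 694)
top (array([ 6.05302e+02, -1.12000e-01,  1.60638e+02]), np.float64(-458.6705897473987), np.float64(1.8599045412786914), 696)
(array([  0,  38,  74,  71,  82,  66, 151, 155, 166, 277,  13,   0]), array([-300, -290, -280, -270, -260, -250, -240, -230, -220, -210, -200,
       -190, -180])) [np.float64(0.0), np.float64(156.4), np.float64(158.9), np.float64(159.9), np.float64(159.2), np.float64(173.7), np.float64(181.5), np.float64(182.8), np.float64(182.6), np.float64(181.4), np.float64(0.0), np.float64(0.0)]
scene (array([ 6.04461e+02, -8.60000e-02,  1.61474e+02]), np.float64(-460.67007360616344), np.float64(1.0413810950217464), 1172)
scene (array([ 6.04454e+02, -8.30000e-02,  1.61479e+02]), np.float64(-460.709401882232), np.float64(1.026630135839813), 1169)
(array([  0, 181,  87, 104, 147, 323, 223, 163, 141,  46,   0,   0]), array([-300, -290, -280, -270, -260, -250, -240, -230, -220, -210, -200,
       -190, -180])) [np.float64(0.0), np.float64(157.5), np.float64(156.5), np.float64(158.1), np.float64(158.4), np.float64(179.4), np.float64(181.2), np.float64(180.8), np.float64(180.5), np.float64(178.6), np.float64(0.0), np.float64(0.0)]
```

```bash
python3 - <<'E'
import cv2,numpy as np
a=cv2.imread('pics/top3.png')[150:220,385:535];b=cv2.imread('pics/scene3.png')[190:370,170:310]
A=cv2.resize(a,None,fx=5,fy=5,interpolation=2)[:, :700];B=cv2.resize(b,(0,0),fx=1.35,fy=1.35,interpolation=2)
im=np.zeros((350+B.shape[0],750,3),np.uint8);im[:350,:700]=A;im[350:,:B.shape[1]]=B
cv2.imwrite('pics/cc.png',im[:600])
E
```

```text
(no output)
```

View pics/cc.png

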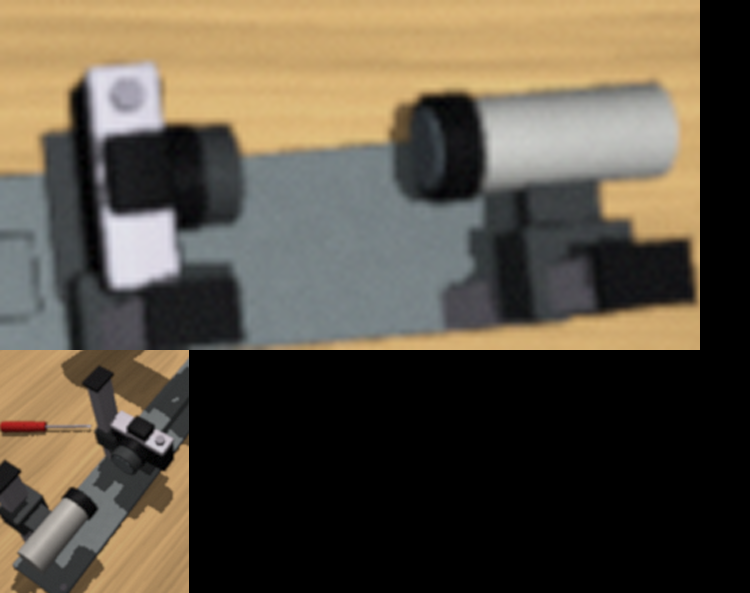

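The picture shows the camera lens at (215,175) in the enlarged top view and the collimator rim at (440,145), clamped higher. The crank is home: TCP z 126.8, just as worked out. The height difference is about 36 mm, roughly 320°.

servo_tool(
  commands=[
    [1,[0,0,-0.0005],[0,0,0.5]],
    [1,[0,0,0],[0,0,1]],
    [1,[0,0,0],[0,0,1]],
    [1,[0,0,0],[0,0,1]],
    [1,[0,0,0],[0,0,1]],
    [1,[0,0,0],[0,0,1]],
    [1,[0,0,0],[0,0,1]],
    [1,[0,0,0],[0,0,1]],
    [1,[0,0,0],[0,0,1]],
    [1,[0,0,0],[0,0,0]],
  ],
)

```text
time_s: 8.68
eef_pos: [545.7, 43.7, 126.9]
ee_rot: [0.0, 0.719, 0.695, 0.0]
force: [0.9, 1.7, -0.5]
grip_width: 0.316
grip_force: 70.6
```

```bash
python3 - <<'E'
from lens import *
st()
def lens(W,z0,dz):
    r=W.reshape(-1,3);r=r[np.isfinite(r).all(1)]
    P=r[(r[:,0]>540)&(r[:,0]<625)&(r[:,1]<-258)&(r[:,1]>-283)&(r[:,2]>z0+6)&(r[:,2]<z0+36)]
    return cyl(P,29.,[585,-.08,z0])
for n in('top','scene'):
    print(n,lens(np.load(n+'.npy'),125,0),lens(np.load(n+'2.npy'),125,0),lens(cloud(capture(n)),130,0))
E
```

```text
t 8.68 p [545.7  43.7 126.9] xyaw 88.04 zt [ 0.001 -0.    -1.   ] F [ 0.9  1.7 -0.5] M [ 0.22 -0.3  -0.09] gw 0.316 gf 70.6 q [-0.13  0.46  1.57 -0.    1.11 -0.1 ]
top (array([ 5.92406e+02, -1.22000e-01,  1.25279e+02]), np.float64(-270.25060084045896), np.float64(1.4829325494459482), 175) (array([ 5.92011e+02, -1.35000e-01,  1.25443e+02]), np.float64(-270.5373885429986), np.float64(1.287791661743249), 177) (array([ 5.92211e+02, -8.80000e-02,  1.30815e+02]), np.float64(-270.5123435049488), np.float64(1.2424246804110535), 176)
scene (array([ 5.90301e+02, -6.20000e-02,  1.25832e+02]), np.float64(-270.0958743850171), np.float64(1.0255226122152017), 217) (array([ 5.90410e+02, -5.90000e-02,  1.25917e+02]), np.float64(-270.0145513359074), np.float64(0.9929068687491966), 216) (array([ 5.90670e+02, -2.80000e-02,  1.31422e+02]), np.float64(-270.01879777828304), np.float64(1.0745981743762663), 218)
```

servo_tool(
  commands=[
    [1,[0,0,0],[0,0,1]],
    [1,[0,0,0],[0,0,1]],
    [1,[0,0,0],[0,0,1]],
    [1,[0,0,0],[0,0,1]],
    [1,[0,0,0],[0,0,1]],
    [1,[0,0,0],[0,0,1]],
    [1,[0,0,0],[0,0,1]],
    [1,[0,0,0],[0,0,1]],
    [1,[0,0,0],[0,0,1]],
    [1,[0,0,0],[0,0,1]],
  ],
)

```text
time_s: 9.62
eef_pos: [545.6, 43.6, 126.8]
ee_rot: [0.0, 0.97, 0.243, 0.0]
force: [1.0, 0.7, -0.4]
grip_width: 0.319
grip_force: 70.7
```

servo_tool(
  commands=[
    [1,[0,0,0],[0,0,1]],
    [1,[0,0,0],[0,0,1]],
    [1,[0,0,0],[0,0,1]],
    [1,[0,0,0],[0,0,1]],
    [1,[0,0,0],[0,0,1]],
    [1,[0,0,0],[0,0,1]],
    [1,[0,0,0],[0,0,1]],
    [1,[0,0,0],[0,0,1]],
    [1,[0,0,0],[0,0,1]],
    [1,[0,0,0],[0,0,1]],
  ],
)

```text
time_s: 10.45
eef_pos: [545.5, 43.6, 126.8]
ee_rot: [0.0, 0.962, -0.274, -0.0]
force: [0.5, 1.1, -1.1]
grip_width: 0.315
grip_force: 70.8
```

servo_tool(
  commands=[
    [1,[0,0,0],[0,0,1]],
    [1,[0,0,0],[0,0,1]],
    [1,[0,0,0],[0,0,1]],
    [1,[0,0,0],[0,0,1]],
    [1,[0,0,0],[0,0,1]],
    [1,[0,0,0],[0,0,0]],
    [-1,[0,0,0],[0,0,0]],
    [-1,[0,0,0],[0,0,0]],
    [-1,[0,0,0],[0,0,0]],
    [-1,[0,0,0],[0,0,0]],
  ],
)

```text
time_s: 11.28
eef_pos: [545.5, 43.6, 126.8]
ee_rot: [0.0, 0.859, -0.513, 0.0]
force: [0.8, -0.2, 0.4]
grip_width: 0.869
grip_force: 0.0
```

```bash
python3 -c "
from h import *
st()"
```

```text
t 11.28 p [545.5  43.6 126.8] xyaw -61.67 zt [-0. -0. -1.] F [ 0.8 -0.2  0.4] M [-0.01  0.    0.01] gw 0.869 gf 0.0 q [-0.13  0.46  1.57 -0.    1.11  2.51]
```

servo_tool(
  commands=[
    [-1,[0,0,0],[0,0,0]],
    [-1,[0,0,0],[0,0,0]],
    [-1,[0,0,0],[0,0,-1]],
    [-1,[0,0,0],[0,0,-1]],
    [-1,[0,0,0],[0,0,-1]],
    [-1,[0,0,0],[0,0,-1]],
    [-1,[0,0,0],[0,0,-1]],
    [-1,[0,0,0],[0,0,-1]],
    [-1,[0,0,0],[0,0,-1]],
    [-1,[0,0,0],[0,0,-1]],
  ],
)

```text
time_s: 12.12
eef_pos: [545.5, 43.7, 126.8]
ee_rot: [0.0, 0.993, -0.117, 0.0]
force: [0.2, -0.1, 0.5]
grip_width: 0.995
grip_force: 0.0
```

servo_tool(
  commands=[
    [-1,[0,0,0],[0,0,-1]],
    [-1,[0,0,0],[0,0,-1]],
    [-1,[0,0,0],[0,0,-1]],
    [-1,[0,0,0],[0,0,-1]],
    [-1,[0,0,0],[0,0,-1]],
    [-1,[0,0,0],[0,0,-1]],
    [-1,[0,0,0],[0,0,-1]],
    [-1,[0,0,0],[0,0,-1]],
    [-1,[0,0,0],[0,0,-1]],
    [-1,[0,0,0],[0,0,-1]],
  ],
)

```text
time_s: 12.95
eef_pos: [545.5, 43.7, 126.8]
ee_rot: [0.0, 0.919, 0.395, 0.0]
force: [0.2, 0.5, 0.4]
grip_width: 1.003
grip_force: 0.0
```

servo_tool(
  commands=[
    [-1,[0,0,0],[0,0,-1]],
    [-1,[0,0,0],[0,0,-1]],
    [-1,[0,0,0],[0,0,-1]],
    [-1,[0,0,0],[0,0,-1]],
    [-1,[0,0,0],[0,0,-1]],
    [-1,[0,0,0],[0,0,-1]],
    [-1,[0,0,0],[0,0,-1]],
    [-1,[0,0,0],[0,0,-1]],
    [-1,[0,0,0],[0,0,-1]],
    [-1,[0,0,0],[0,0,-1]],
  ],
)

```text
time_s: 13.78
eef_pos: [545.5, 43.7, 126.8]
ee_rot: [0.0, 0.598, 0.802, -0.0]
force: [-0.1, -0.1, -0.3]
grip_width: 0.998
grip_force: 0.0
```

servo_tool(
  commands=[
    [-1,[0,0,0],[0,0,-1]],
    [-1,[0,0,0],[0,0,-1]],
    [0.3,[0,0,0],[0,0,0]],
    [1,[0,0,0],[0,0,0]],
    [1,[0,0,0],[0,0,0]],
    [1,[0,0,0],[0,0,0]],
    [1,[0,0,0],[0,0,0]],
    [1,[0,0,0],[0,0,0]],
    [1,[0,0,0],[0,0,0]],
  ],
)

```text
time_s: 14.53
eef_pos: [545.6, 43.7, 127.0]
ee_rot: [0.0, 0.514, 0.858, 0.0]
force: [-0.2, 0.6, 2.7]
grip_width: 0.317
grip_force: 69.3
```

```bash
cat >> lens.py <<'E'
def lens(W,z0):
    r=W.reshape(-1,3);r=r[np.isfinite(r).all(1)]
    P=r[(r[:,0]>540)&(r[:,0]<625)&(r[:,1]<-258)&(r[:,1]>-283)&(r[:,2]>z0+6)&(r[:,2]<z0+36)]
    return cyl(P,29.,[591,-.08,z0])
def check(z0):
    st()
    for n,b in(('top',.35),('scene',.87)):
        W=cloud(capture(n));z=lens(W,z0);z=lens(W,z[0][2]);t=tube(W)
        print(n,'lens',z[0],z[2:],'tube',t[0],'corrected',z[0][2]-b,t[0][2]-b)
E
python3 -c "
from lens import *
check(147)"
```

```text
t 14.53 p [545.6  43.7 127. ] xyaw 118.2 zt [ 0. -0. -1.] F [-0.2  0.6  2.7] M [0.03 0.08 0.02] gw 0.317 gf 69.3 q [-0.13  0.46  1.57  0.    1.11 -0.63]
top lens [ 5.91972e+02 -8.80000e-02  1.47404e+02] (np.float64(1.3053953713308672), 179) tube [ 6.05131e+02 -1.18000e-01  1.60725e+02] corrected 147.054 160.375
scene lens [ 5.90683e+02 -1.30000e-02  1.48533e+02] (np.float64(1.094689401321233), 217) tube [ 6.04408e+02 -8.90000e-02  1.61350e+02] corrected 147.66299999999998 160.48
```

servo_tool(
  commands=[
    [1,[0,0,0],[0,0,1]],
    [1,[0,0,0],[0,0,1]],
    [1,[0,0,0],[0,0,1]],
    [1,[0,0,0],[0,0,1]],
    [1,[0,0,0],[0,0,1]],
    [1,[0,0,0],[0,0,1]],
    [1,[0,0,0],[0,0,1]],
    [1,[0,0,0],[0,0,1]],
    [1,[0,0,0],[0,0,1]],
    [1,[0,0,0],[0,0,1]],
  ],
)

```text
time_s: 15.47
eef_pos: [545.6, 43.8, 127.0]
ee_rot: [0.0, 0.875, 0.485, 0.0]
force: [-0.2, 0.5, 1.5]
grip_width: 0.319
grip_force: 69.5
```

servo_tool(
  commands=[
    [1,[0,0,0],[0,0,1]],
    [1,[0,0,0],[0,0,1]],
    [1,[0,0,0],[0,0,1]],
    [1,[0,0,0],[0,0,1]],
    [1,[0,0,0],[0,0,1]],
    [1,[0,0,0],[0,0,1]],
    [1,[0,0,0],[0,0,1]],
    [1,[0,0,0],[0,0,1]],
    [1,[0,0,0],[0,0,1]],
    [1,[0,0,0],[0,0,0]],
  ],
)

```text
time_s: 16.3
eef_pos: [545.6, 43.7, 127.0]
ee_rot: [0.0, 0.999, 0.035, 0.0]
force: [-0.5, 0.7, 2.2]
grip_width: 0.316
grip_force: 69.3
```

```bash
python3 - <<'E'
from lens import *
check(159.5)
# same-kind statistics: repeat tube fit on narrower windows, averaged
for n in('top','scene'):
    W=np.nanmean([cloud(capture(n)) for _ in range(4)],0)
    r=W.reshape(-1,3);r=r[np.isfinite(r).all(1)]
    for y0,y1,R in((-500,-470,27),(-470,-440,27),(-440,-415,27),(-500,-415,27)):
        for zc in(165,172):
            P=r[(np.abs(r[:,0]-602)<32)&(r[:,1]<y1)&(r[:,1]>y0)&(r[:,2]>zc)&(r[:,2]<195)];print(n,y0,zc,cyl(P,R,[604,-.08,160.5]))
    print(n,lens(W,159))
W,L,R,p=wcloud('w5')
E
```

```text
t 16.3 p [545.6  43.7 127. ] xyaw 4.02 zt [ 0.  0. -1.] F [-0.5  0.7  2.2] M [ 0.09  0.11 -0.06] gw 0.316 gf 69.3 q [-0.13  0.46  1.57  0.    1.11  1.37]
top lens [ 5.91976e+02 -8.40000e-02  1.60045e+02] (np.float64(1.2409516017304973), 187) tube [ 6.05018e+02 -1.07000e-01  1.60715e+02] corrected 159.695 160.365
scene lens [ 5.90585e+02 -2.90000e-02  1.60816e+02] (np.float64(1.0869873596936177), 224) tube [ 6.04365e+02 -8.90000e-02  1.61457e+02] corrected 159.946 160.587
top -500 165 (array([ 6.08798e+02, -1.05000e-01,  1.60501e+02]), np.float64(-484.57856946886585), np.float64(0.7045146061239507), 213)
top -500 172 (array([ 6.08887e+02, -8.70000e-02,  1.60509e+02]), np.float64(-484.7913641164214), np.float64(0.6408067457042677), 199)
top -470 165 (array([ 6.05370e+02, -1.18000e-01,  1.60549e+02]), np.float64(-455.2591808486483), np.float64(0.9827611724124203), 251)
top -470 172 (array([ 6.06263e+02, -9.20000e-02,  1.60453e+02]), np.float64(-454.8319898794913), np.float64(0.6963672536599859), 202)
top -440 165 (array([ 6.04252e+02, -5.20000e-02,  1.60465e+02]), np.float64(-427.856795
[... 1096 characters left out ...]
0.4697612062769352), 337)
scene -440 165 (array([ 6.02639e+02, -5.60000e-02,  1.61294e+02]), np.float64(-427.83717440528375), np.float64(0.47638529135993224), 277)
scene -440 172 (array([ 6.02761e+02, -5.80000e-02,  1.61259e+02]), np.float64(-427.6777589968601), np.float64(0.47014569026470987), 244)
scene -500 165 (array([ 6.04805e+02, -7.90000e-02,  1.61349e+02]), np.float64(-458.584515795764), np.float64(0.4760557439512354), 1059)
scene -500 172 (array([ 6.05044e+02, -7.80000e-02,  1.61276e+02]), np.float64(-459.0180509549786), np.float64(0.4328312392757425), 923)
scene (array([ 5.90633e+02, -5.50000e-02,  1.60761e+02]), np.float64(-270.02672886279714), np.float64(0.7086262235929013), 225)
```

View pics/w5.png

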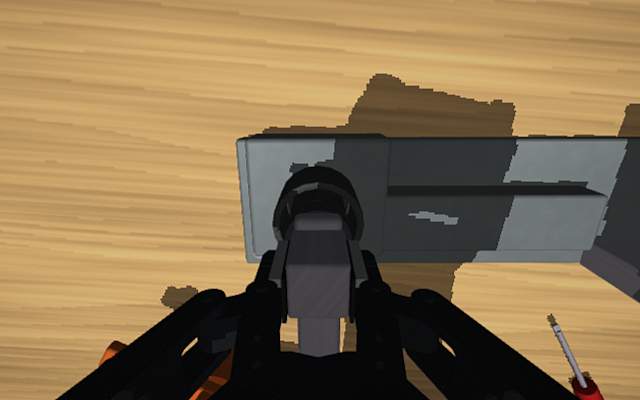

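The wrist picture shows the crank seated in the shroud at (318,210). Both cameras put the camera lens 0.4–0.55 mm below the collimator, so about 4° more, then release.

servo_tool(
  commands=[
    [1,[0,0,0],[0,0,0.4]],
    [1,[0,0,0],[0,0,0.3]],
    [1,[0,0,0],[0,0,0]],
    [1,[0,0,0],[0,0,0]],
    [0,[0,0,0],[0,0,0]],
    [-1,[0,0,0],[0,0,0]],
    [-1,[0,0,0],[0,0,0]],
    [-1,[0,0,0],[0,0,0]],
    [-1,[0,0,0],[0,0,0]],
    [-1,[0,0,0],[0,0,0]],
  ],
)

```text
time_s: 17.68
eef_pos: [545.5, 43.7, 126.7]
ee_rot: [0.0, 1.0, 0.0, -0.0]
force: [1.6, 0.7, -0.8]
grip_width: 1.002
grip_force: 0.0
```

servo_tool(
  commands=[
    [-1,[0,0,0],[0,0,0]],
    [-1,[0,0,-0.01],[0,0,0]],
    [-1,[0,0,-0.03],[0,0,0]],
    [-1,[0,0,-0.04],[0,0,0]],
    [-1,[0,0,-0.04],[0,0,0]],
    [-1,[0,0,-0.03],[0,0,0]],
    [-1,[0,0,0],[0,0,0]],
    [-1,[0,0,0],[0,0,0]],
  ],
)

```text
time_s: 18.35
eef_pos: [545.9, 43.7, 278.7]
ee_rot: [0.0, 1.0, 0.0, 0.002]
force: [0.5, 0.2, -0.9]
grip_width: 1.001
grip_force: 0.0
```

```bash
python3 - <<'E'
from lens import *
st()
for n in('top','scene'):
    C=[capture(n) for _ in range(5)];W=np.nanmean([cloud(c) for c in C],0)
    r=W.reshape(-1,3);r=r[np.isfinite(r).all(1)]
    P=r[(np.abs(r[:,0]-602)<32)&(r[:,1]<-415)&(r[:,1]>-500)&(r[:,2]>172)&(r[:,2]<195)]
    t=cyl(P,27,[604,-.08,160.5])[0][2];z=lens(W,160)[0][2];print(n,t,z,t-z)
W,L,R,p=wcloud('w6');w=W.reshape(-1,3)
for z0,z1 in((136,165),(165,190)):
    k=w[(np.hypot(w[:,0]-545,w[:,1]-43)<110)&(w[:,2]>z0)&(w[:,2]<z1)];print(len(k),np.median(k,0) if len(k) else 0)
cv2.imwrite('pics/fin.png',cv2.resize(cv2.imread('pics/w6.png'),None,fx=.8,fy=.8))
save(C[-1],'scene_end')
E
```

```text
t 18.35 p [545.9  43.7 278.7] xyaw 0.03 zt [ 0.004 -0.    -1.   ] F [ 0.5  0.2 -0.9] M [ 0.01 -0.01  0.02] gw 1.001 gf 0.0 q [-0.13  0.33  1.35  0.    1.46  1.44]
top 160.425 160.332 0.09300000000001774
scene 161.262 160.877 0.3849999999999909
1373 [544.41726322  43.33206223 158.49461545]
492 [464.76906479  42.38896907 177.1793413 ]<stdin>:4: RuntimeWarning: Mean of empty slice
```

View pics/scene_end.png

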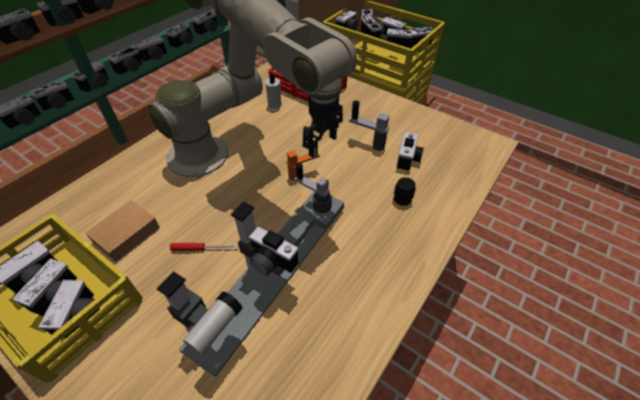

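The crank stands seated in the shroud at (322,195): boss top 158.5 mm against the expected 159 mm. The lenses match within about 0.1–0.4 mm, and the gripper is clear. Handing in.

```bash
python3 -c "
from rig import *
print(finish_job())"
```

```text
the job is handed in; nothing more can be done
None
```

The job is handed in at about 19 s: the crank is seated fully home in the shroud, and the camera lens measures 0.1–0.4 mm below the collimator lens, with nothing else touched (no verdict was returned).

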